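# Unbolt and open the guard of a vial shaker

### The arm

A 6-joint arm with a two-finger parallel gripper is mounted at the origin on a cart in front of the work surface, level with it; the furniture and walls round the work are solid. World frame = base frame: x ahead of the robot, y to its left, z up, the work surface at z = 0. Lengths are in m, angles in rad, forces in N, time in s.
With the tool pointing down it reaches from about 0.225 to 0.875 m from the base axis. Payload 3.4 kg.
Tool frame: the origin (TCP) lies between the finger pads; the fingertips stand 8 mm ahead of it and the grasp point (between the pads) lies 11 mm behind it; z points along the fingers, y is the line along which they close (so a half turn about z gives the same grasp; the last joint's range is limited). The gripper opens to 85 mm and grips with 20 to 120 N. Pads are 22 mm wide; open, the fingers measure 114 mm over their backs; the gripper's body (76 mm by 85 mm) begins 54 mm behind the grasp point. The pads swing forward as they close: fully open they stand 13 mm farther back than shut.
Start: joints at [-1.337, 0.276, 1.505, -0, 1.361, -0.121], TCP at [0.2, -0.539, 0.239] pointing down, gripper open.
Joint ranges: [-2.89, 2.89], [-0.75, 2.08], [0.22, 2.7], [-1.18, 4.32], [0.11, 2.71], [-2.7, 2.7]. Speed limits (rad/s): [2.57, 2.57, 3.14, 3.14, 3.14, 3.14].

### API

Orientations are given as a unit quaternion [w, x, y, z].
In Python, from rig import manip gives the robot as it stands.
- The arm moves only by the tool move_arm, never from a script. Its argument "deltas" is a list that holds one entry, the list of rows, each a list of 5 numbers: the shift along the tool's x, y, z normalised to -1 to 1, where 1 is 80 cm, then the turn about the tool's z normalised to -1 to 1, where 1 is 120 degrees, then the closure, from -1 (fully open) to 1 (shut). In form: [[[tx, ty, tz, twist, grip], ...]]. A call has 1 to 12 rows; each row is the pose to reach, as a shift and turn from the pose commanded when the call began, along the tool's axes at that moment; what a row does not reach only later rows make up. A row lasts 1/10 s, in which the tool goes at most 50 mm and 8.59 degrees, less where a joint would pass 70% of its speed; a pose out of reach is approached as far as the arm can. A call with a number of a shift or a turn outside -1 to 1 is refused whole. A call with a gripper value outside its range is refused whole. The fingers move at their own pace and stop on an object; "squeeze" is the grip in N (left out, the last holds). Time passes only in rows, so rows that repeat a pose let the fingers close. It gives the time, the measured TCP pose, the force, the opening and the grip force at its end, in the units of the state.
- manip.get_state(): the state, without advancing time (a new reading comes with each control period).
- manip.get_image(name): name is "scene" or "side" or "wrist"; returns the picture (400x640x3 uint8, red, green, blue); there is no depth.
- manip.camera_params(name): a dict with "fx", "fy", "cx", "cy" (pixels), "dist" ([k1, k2, p1, p2, k3] as OpenCV has them; the pictures are not rectified), "R" (3x3) and "t" (3): a world point X has camera coordinates R X + t; the wrist camera has in their place "tool_from_camera" (4x4, takes a point from camera to tool coordinates, whose origin is the TCP and whose axes are the flange's). Camera axes: x right, y down, z forward; pixel columns grow to the right and rows downward; lengths in m; the calibration is good to about 2 mm. A picture is of the moment at which its call begins: read the wrist's pose just before it. camera_params takes no time and is no camera call.
- manip.sign_off(): hands the job in; it is judged then, once.
The state is a dict: "clock": time; "qpos": joint angles; "qd": joint speeds; "effort": joint torques, N m; "position": TCP position; "ee_rot": TCP orientation; "contact_force": force on the tool from outside, world axes, zero at the start; "moment": the same for the moment, N m; "width": finger opening in m; "gripper_force": force on a finger pad.
Only numpy, scipy, OpenCV 4.12 (cv2) and the standard library are available. Lean on these libraries where they do the work, as an engineer would, in place of code of your own. Each camera call takes 0.05 s, during which the arm holds its last target. There are 200 camera calls.

### The job

Open the sliding guard of the small vial shaker so that its vials can be reached. Press its spring safety catch right down with one fingertip and keep it down while the other fingertip pushes the bolt back from the guard to the end of its stroke; then let the catch spring up so that it locks the bolt in the drawn position, and push the guard sideways until it is fully open. Only press and push, gently; grip and lift nothing, and leave the vials and the other things round the shaker where they stand.

Things in the scene. Friction and masses are not known exactly. Their poses are not given: they have to be found in the camera images.
- shaker: Vial shaker, a fixed white box 160 deep (x), 180 wide (y), deck at z = 58. Origin: centre of its underside; x from its front (robot's side) to its back, y to its left, z up. All offsets here are mm in this frame. Front half of the deck: bolt on the line y = -18, catch on y = 30, dial and keys at y = -87 to -38 (up to z = 72). Back half: clear guard over the vials, y = -85 to -1; free deck left of it.
- catch (a joint): Safety catch, a press bar that moves straight down: 0 = up, 0.007 m = right down, hard stop. Spring 4 N when up, 7.5 N when right down. Up, its pawl stands between the bolt's teeth and locks it; 4 mm or more down, the bolt is free. Let go, it rises into the nearest tooth gap (every 8 mm of bolt travel). A fingertip can slide along it while pressing.
- catch_top (a point): Centre of the flat top of the catch's black press bar: x = -46.5, y = 30, z = 96 when up (89 when right down); moves with it. The bar lies along x, 63 long (x = -78 to -15) and 26 wide (y = 17 to 43). Axes as the shaker's.
- bolt (a joint): Flat steel bolt, 12 wide, top at z = 80, sliding along x with an upright thumb plate. 0 = locked, its tip in the guard's keeper; 0.024 m = fully drawn, hard stop, 24 mm nearer the shaker's front (-x). Moves only while the catch is down (1 mm of play); friction about 2 N. Its tip is clear of the guard from about 0.010 m.
- bolt_plate (a point): Centre of the back (+x) face of the bolt's thumb plate, to be pushed to -x: x = -46, y = -18, z = 103 when locked; moves with the bolt. Plate 26 wide in y, 8 thick in x, z = 80 to 116; 48 mm beside the catch's centre line. Behind it lie the bolt (top z = 80), a strap at x = -15 to -5 (z = 84) and the guard's keeper at x = -4 to 6 (z = 86). Axes as the shaker's.
- guard (a joint): Sliding guard, a clear pane in an aluminium frame 80 by 84. 0 = shut over the vials; slides to the shaker's left (+y); 0.084 m = fully open, at its stop. Friction about 1.2 N. It cannot move while the bolt is in its keeper.
- guard_ledge (a point): Centre of the steep right (-y) face of the push ledge that stands on the guard's pane, to be pushed to +y: x = 32, y = -40, z = 88 when shut; moves with the guard. The face is 48 long in x (8 to 56) and stands from z = 70 (top of the pane) to 100; its other side slopes down to the pane. Right of it the pane is clear for a fingertip (frame top z = 72). Axes as the shaker's.
- vial_a: A sample vial, 22 wide, 50 tall, standing loose in the block under the guard (its top at z = 62). Origin at the centre of its underside.
- vial_b: As vial_a, in another hole.
- vial_c: As vial_a, 46 tall, with a dark cap, in another hole.
- loose_vial: A capped sample vial, 22 wide, 50 tall, standing on the worktop just in front of the shaker. Origin at the centre of its underside. Leave alone.
- dropper_bottle: Small white bottle with a red cap, 34 wide, 75 tall, standing at the shaker's right front corner. Origin at the centre of its underside. Leave alone.
- beaker: Glass beaker, 50 wide, 66 tall, standing farther right. Origin at the centre of its underside. Leave alone.
- amber_bottle: Amber bottle with a black cap, 48 wide, 98 tall, standing behind the shaker. Origin at the centre of its underside. Leave alone.
- petri_dish: Closed petri dish, 61 wide, 16 tall, lying farther right. Origin at the centre of its underside. Leave alone.
- timer: White kitchen timer, 66 by 62, 20 tall, lying farther right. Origin at the centre of its underside. Leave alone.

How it is judged:
On the way, in this order (a step that is already met when the one before it is completed fails the run):
1. a fingertip holds the catch down (5 mm or more) with the bolt still locked (value of joint catch above 0.005 m and contact force between the fingers and catch above 1 N and value of joint bolt below 0.002 m), for 0.1 s.
2. with a fingertip still holding the catch down, another pushes the bolt past half of its stroke (value of joint catch above 0.004 m and contact force between the fingers and catch above 0.5 N and contact force between the fingers and bolt above 0.3 N and value of joint bolt above 0.012 m), for 0.04 s.
3. the bolt is fully drawn and the catch has sprung up and locked it there, the guard still shut (value of joint bolt above 0.0225 m and value of joint catch below 0.0015 m and value of joint guard below 0.01 m), for 0.2 s.
At the end, for the whole second after the job is handed in: The guard is open to within 7 mm of its stop, the bolt is drawn (22.5 of 24 mm or more) and locked there by the catch, which is up (within 1.5 mm). Vials and bystanders stand within 20 mm of where they stood (value of joint guard above 0.077 m and value of joint bolt above 0.0225 m and value of joint catch below 0.0015 m and distance of each of loose_vial, dropper_bottle, amber_bottle, beaker, petri_dish, timer, vial_a, vial_b, vial_c from where it was at the start of the episode below 0.02 m); the robot touches nothing.
It fails at once if a bystander or a vial is knocked away or tipped (20 mm, 0.3 rad) (distance of any of loose_vial, dropper_bottle, amber_bottle, beaker, petri_dish, timer, vial_a, vial_b, vial_c from where it was at the start of the episode above 0.02 m or angle between any of loose_vial, dropper_bottle, amber_bottle, beaker, petri_dish, timer, vial_a, vial_b, vial_c's own z axis and vertical above 0.3 rad).
It fails at once if the bolt, catch or guard is gripped or forced (over 40 N) (contact force between the fingers and bolt above 40 N or contact force between the fingers and catch above 40 N or contact force between the fingers and guard above 40 N).
It also fails if it takes over 54 s, if anything falls off the work surface, if the arm or the gripper's body presses on something with over 40 N, if the wrist force passes 120 N, or if a joint passes its speed limit or range.

## Working session

There is one attempt and no reset: what is moved stays moved. The work goes in short steps, Python scripts to look and compute and a tool call to move; the robot and the scene stay as the last step left them, time stands still between calls to the robot, and variables do not carry over. Pictures are saved under pics/ and viewed, at most 10 in all, crops included, and the job is handed in when it is done.

Besides the shell and the picture viewer there is one more tool, called after "Request:" as name(argument=value, ...) on one line, values as JSON. move_arm: Moves the arm, as the interface text tells. Scaled input: -1 to 1 covers 80 cm each way for a shift and 120 degrees each way for a turn. Its arguments: {"type":"object","properties":{"deltas":{"type":"array","items":{"type":"array","items":{"type":"array","items":{"type":"number","minimum":-1,"maximum":1}}}},"squeeze":{"type":"number"}},"required":["deltas"]}

```bash
mkdir -p pics
cat > look.py <<'E'
import sys,cv2,numpy as np,json
from rig import manip
def snap(n,f):
    s=manip.get_state(); im=manip.get_image(n); cv2.imwrite(f'pics/{f}.png',im[:,:,::-1]); return s,im
E
python3 - <<'E'
from look import *
s,_=snap('scene','scene0'); snap('side','side0')
print(s)
for n in('scene','side','wrist'): print(n,manip.camera_params(n))
E
```

```text
{'clock': 0.0, 'qpos': array([-1.33702298e+00,  2.76587204e-01,  1.50612945e+00, -2.43973859e-05,
        1.36067974e+00, -1.21016021e-01]), 'qd': array([-0.00016179, -0.00017483,  0.00079747, -0.0015638 ,  0.00147039,
        0.0007048 ]), 'effort': array([ 1.21689005e-03, -4.16770077e+01, -2.45802784e+01, -8.28300313e-05,
        1.11238228e-02,  4.84017178e-06]), 'position': array([ 0.19961087, -0.53870009,  0.2384456 ]), 'ee_rot': array([-8.99763234e-04,  9.84305930e-01,  1.76468190e-01, -6.27283495e-05]), 'contact_force': array([-0.27581114,  0.38596285, -0.47460302]), 'moment': array([-0.00955858,  0.01430978, -0.02291291]), 'gripper_force': 0.0, 'width': 0.08529826097157231}
scene {'fx': 478.0938927131938, 'fy': 478.0938927131938, 'cx': 321.32597623123826, 'cy': 200.9256469159414, 'dist': array([-0.14117479,  0.        ,  0.        ,  0.        ,  0.        ]), 'R': array([[-0.72842584, -0.68512373, -0.00112691],
       [-0.36058914,  0.38477712, -0.84965996],
       [ 0.58255581, -0.61850792, -0.52732977]]), 't': array([0.58730612, 0.17615513, 0.89269694])}
side {'fx': 468.26
[... 221 characters left out ...]
6],
       [ 0.35111087,  0.56216472, -0.74879369],
       [-0.38752324, -0.64075618, -0.66276486]]), 't': array([ 0.32406429, -0.25801245,  1.44251962])}
wrist {'fx': 302.204174750228, 'fy': 302.204174750228, 'cx': 318.31532976431754, 'cy': 200.17168383386394, 'dist': array([0.01612875, 0.        , 0.        , 0.        , 0.        ]), 'tool_from_camera': array([[ 3.00733232e-04, -9.48042765e-01, -3.18142775e-01,
         8.12057806e-02],
       [ 9.99999848e-01,  4.32006544e-04, -3.42071236e-04,
        -3.35582404e-05],
       [ 4.61737921e-04, -3.18142624e-01,  9.48042751e-01,
        -1.33296948e-01],
       [ 0.00000000e+00,  0.00000000e+00,  0.00000000e+00,
         1.00000000e+00]])}
```

View pics/scene0.png

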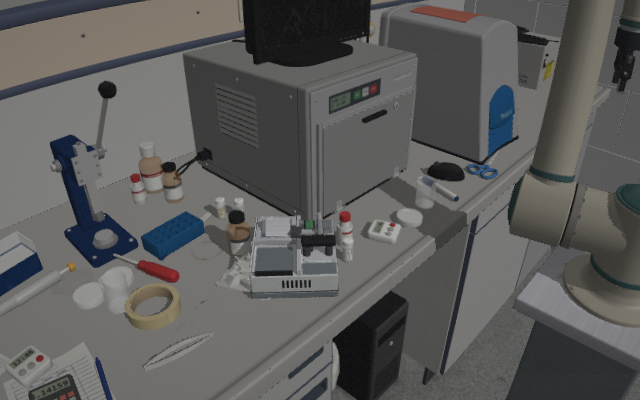

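View pics/side0.png

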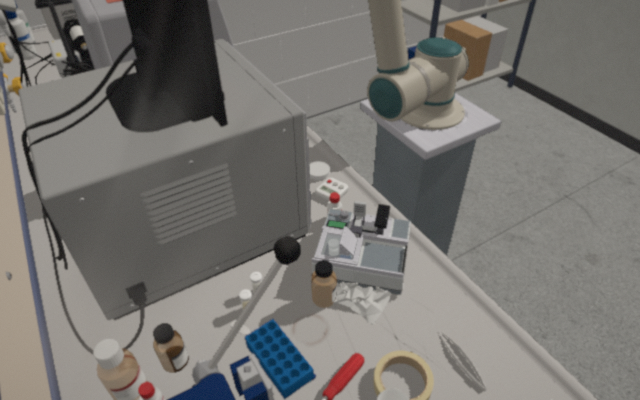

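Run:
```python
import cv2,numpy as np
def crop(f,x0,y0,w,h,k):
    im=cv2.imread(f'pics/{f}.png')[y0:y0+h,x0:x0+w]
    im=cv2.resize(im,None,fx=k,fy=k,interpolation=cv2.INTER_CUBIC)
    for i in range(0,w,10):
        cv2.putText(im,str(x0+i),(i*k,8),0,.3,(0,0,255)); cv2.line(im,(i*k,10),(i*k,16),(0,0,255))
    for i in range(10,h,10):
        cv2.putText(im,str(y0+i),(0,i*k+3),0,.3,(0,0,255)); cv2.line(im,(22,i*k),(28,i*k),(0,0,255))
    return im
a=crop('scene0',235,200,125,100,5); cv2.imwrite('pics/sc.png',a)
b=crop('side0',300,180,120,115,5); cv2.imwrite('pics/si.png',b)
```

```text
(no output)
```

View pics/sc.png

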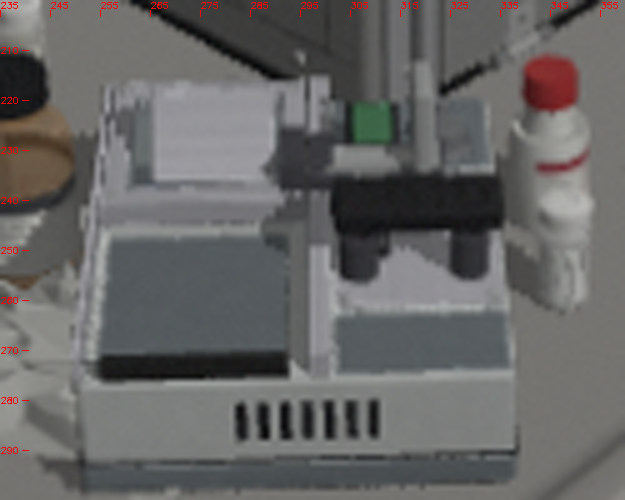

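View pics/si.png

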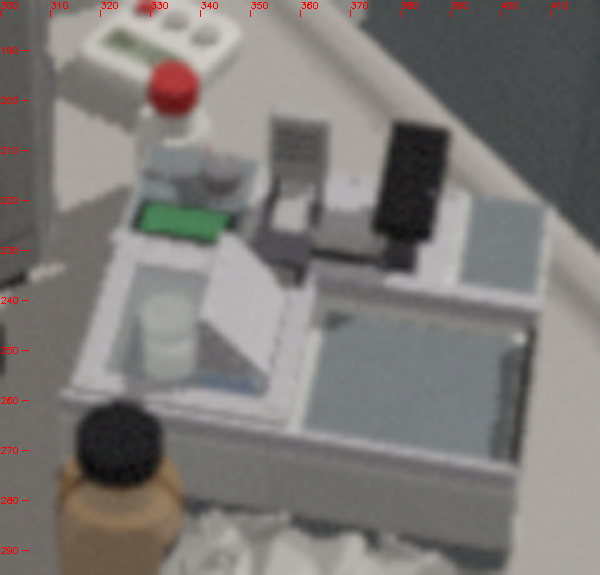

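```bash
cat > fit.py <<'E'
import numpy as np,cv2
from scipy.optimize import least_squares
from rig import manip
C={n:manip.camera_params(n) for n in('scene','side','wrist')}
def K(c): return np.array([[c['fx'],0,c['cx']],[0,c['fy'],c['cy']],[0,0,1]])
def proj(n,X,T=None):
    c=C[n]
    if n=='wrist':
        M=np.linalg.inv(T@c['tool_from_camera']); R,t=M[:3,:3],M[:3,3]
    else: R,t=c['R'],c['t']
    return cv2.projectPoints(np.atleast_2d(X).astype(float),cv2.Rodrigues(R)[0],t,K(c),c['dist'])[0][:,0]
def W(p,L):
    x,y,a,z=p; L=np.atleast_2d(L)/1000.; c,s=np.cos(a),np.sin(a)
    return np.c_[x+c*L[:,0]-s*L[:,1], y+s*L[:,0]+c*L[:,1], z+L[:,2]]
def fit(obs,p0,fixz=False):
    def r(p):
        return np.concatenate([(proj(n,W(p,l),T)-np.array(u)).ravel() for n,l,u,T in obs]+[[p[3]*2000]*(1 if fixz else 0)])
    return least_squares(r,p0,loss='soft_l1'),r
E
python3 - <<'E'
from fit import *
o=[('scene',(-80,90,58),(338.5,274),None),('scene',(80,90,58),(252,275.5),None),
('scene',(-46,-5,116),(318.5,212.5),None),
('side',(80,90,58),(403,274),None),('side',(-80,90,58),(409.5,222),None),
('side',(-78,17,96),(379,204.5),None),('side',(-78,43,96),(390,206),None),
('side',(-46,-31,116),(354.5,204.5),None),('side',(-46,-5,116),(365.5,205.5),None)]
s,r=fit(o,[.6,-.4,0,0.0])
print(s.x,s.cost); print(r(s.x).round(1).reshape(-1,2))
for n in('scene','side'): print(n,proj(n,W(s.x,[(-46.5,30,96),(32,-40,88),(-80,90,0),(80,90,0),(-78,43,96),(-15,43,96)])).round(1).tolist())
E
```

```text
[ 0.52064091  0.38034104  0.79699863 -0.00386239] 20.277257767633103
[[ 0.1  1.4]
 [-2.3  2.3]
 [-0.8  7.3]
 [-0.2  4.1]
 [ 0.8 -2. ]
 [-1.4 -1.8]
 [-0.1 -1.5]
 [-1.6 -2. ]
 [-0.1 -1.1]]
scene [[318.7, 239.2], [277.9, 222.5], [338.0, 299.0], [252.4, 301.3], [336.1, 243.0], [301.8, 243.9]]
side [[381.7, 213.8], [340.9, 238.4], [407.3, 238.5], [399.7, 296.4], [389.9, 204.5], [386.1, 225.4]]
```

```bash
cat >> fit.py <<'E'
from scipy.spatial.transform import Rotation as Rt
def Tof(s):
    q=s['ee_rot']; T=np.eye(4); T[:3,:3]=Rt.from_quat([q[1],q[2],q[3],q[0]]).as_matrix(); T[:3,3]=s['position']; return T
def delta(s,p,L,yaw_off=0):
    """tool TCP to shaker-frame point L (mm, world z = L z): shift in tool axes (units), twist units"""
    T=Tof(s); w=W([p[0],p[1],p[2],p[3]],L)[0]
    d=T[:3,:3].T@(w-T[:3,3]); yaw=np.arctan2(T[1,0],T[0,0])
    tw=-np.degrees((p[2]+yaw_off-yaw+np.pi)%(2*np.pi)-np.pi)
    return (d/0.8).round(4),tw/120,d*1000
E
python3 - <<'E'
from fit import *
s=manip.get_state(); p=[0.5206,0.3803,0.797,0]
print(delta(s,p,(-20,6,250)))
def ground(n,u,z=0):
    c=C[n]; v=cv2.undistortPoints(np.array([[u]],float),K(c),c['dist'])[0,0]
    d=c['R'].T@np.array([v[0],v[1],1]); o=-c['R'].T@c['t']; return (o+d*(z-o[2])/d[2]).round(3)
for n,u,nm in(('scene',(303,208),'oven corner'),('scene',(413,153),'oven r'),('scene',(190,150),'oven l'),('side',(333,222),'dropper'),('side',(310,247),'oven corner2'),('scene',(237,255),'amber'),('scene',(345,262),'loose')): print(nm,ground(n,u))
E
```

```text
(array([ 0.7495, -0.934 , -0.0127]), np.float64(-0.2111272500989), array([ 599.61176835, -747.16982934,  -10.13153947]))
oven corner [0.667 0.212 0.   ]
oven r [ 0.644 -0.223 -0.   ]
oven l [1.147 0.217 0.   ]
dropper [0.515 0.258 0.   ]
oven corner2 [0.599 0.296 0.   ]
amber [0.639 0.436 0.   ]
loose [0.46  0.298 0.   ]
```

Request:
move_arm(deltas=[[[0.75, -0.934, -0.013, -0.211, 0.15], [0.75, -0.934, -0.013, -0.211, 0.15], [0.75, -0.934, -0.013, -0.211, 0.15], [0.75, -0.934, -0.013, -0.211, 0.15], [0.75, -0.934, -0.013, -0.211, 0.15], [0.75, -0.934, -0.013, -0.211, 0.15], [0.75, -0.934, -0.013, -0.211, 0.15], [0.75, -0.934, -0.013, -0.211, 0.15], [0.75, -0.934, -0.013, -0.211, 0.15], [0.75, -0.934, -0.013, -0.211, 0.15], [0.75, -0.934, -0.013, -0.211, 0.15], [0.75, -0.934, -0.013, -0.211, 0.15]]])

```text
clock: 1.3
position: [0.3894, 0.032, 0.2458]
ee_rot: [0.0, 0.922, 0.388, 0.0]
contact_force: [1.4, -1.1, -0.9]
width: 0.0361
gripper_force: 0.0
```

Run:
```python
from fit import *
s=manip.get_state(); print(s['position'],s['qpos'],delta(s,[0.5206,0.3803,0.797,0],(-20,6,250)))
```

```text
[0.38940834 0.03202812 0.24580547] [-9.61281171e-02 -1.28812675e-02  1.83733943e+00 -4.18147356e-04
  1.31662905e+00  6.77882868e-01] (array([ 0.401 , -0.1945, -0.0054]), np.float64(-5.234020277164575e-05), array([ 320.77288515, -155.58767843,   -4.29473569]))
```

Request:
move_arm(deltas=[[[0.401, -0.195, -0.006, 0, 0.15], [0.401, -0.195, -0.006, 0, 0.15], [0.401, -0.195, -0.006, 0, 0.15], [0.401, -0.195, -0.006, 0, 0.15], [0.401, -0.195, -0.006, 0, 0.15], [0.401, -0.195, -0.006, 0, 0.15], [0.401, -0.195, -0.006, 0, 0.15], [0.401, -0.195, -0.006, 0, 0.15], [0.401, -0.195, -0.006, 0, 0.15], [0.401, -0.195, -0.006, 0, 0.15]]])

```text
clock: 2.3
position: [0.5015, 0.3672, 0.25]
ee_rot: [0.001, 0.922, 0.388, -0.001]
contact_force: [-0.6, -0.9, 0.0]
width: 0.0363
gripper_force: 0.0
```

Run:
```python
from look import *
from fit import *
import pickle
s,im=snap('wrist','w1'); pickle.dump(s,open('w1.pkl','wb')); print(s['position'],s['qpos'],s['contact_force'],s['clock'])
cv2.imwrite('pics/w1g.png',cv2.resize(im[:,:,::-1],None,fx=1.25,fy=1.25))
```

```text
[0.5015465  0.36723118 0.24995787] [ 5.20641032e-01  3.42528222e-01  1.38026423e+00 -8.91390110e-04
  1.42113089e+00  1.29501413e+00] [-0.56362741 -0.91545451  0.01791509] 2.3
```

View pics/w1g.png

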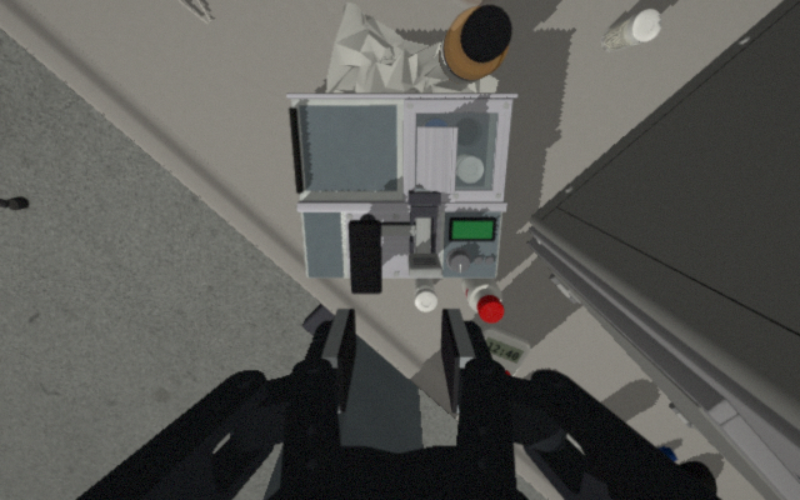

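Run:
```python
import cv2
im=cv2.imread('pics/w1.png'); x0,y0,w,h,k=226,70,194,146,4
a=cv2.resize(im[y0:y0+h,x0:x0+w],None,fx=k,fy=k,interpolation=cv2.INTER_CUBIC)
for x in range(230,420,10): cv2.putText(a,str(x),((x-x0)*k-8,8),0,.3,(0,0,255)); cv2.line(a,((x-x0)*k,10),((x-x0)*k,15),(0,0,255))
for y in range(80,216,10): cv2.putText(a,str(y),(0,(y-y0)*k+3),0,.3,(0,0,255)); cv2.line(a,(22,(y-y0)*k),(28,(y-y0)*k),(0,0,255))
cv2.imwrite('pics/w1c.png',a)
```

```text
(no output)
```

View pics/w1c.png

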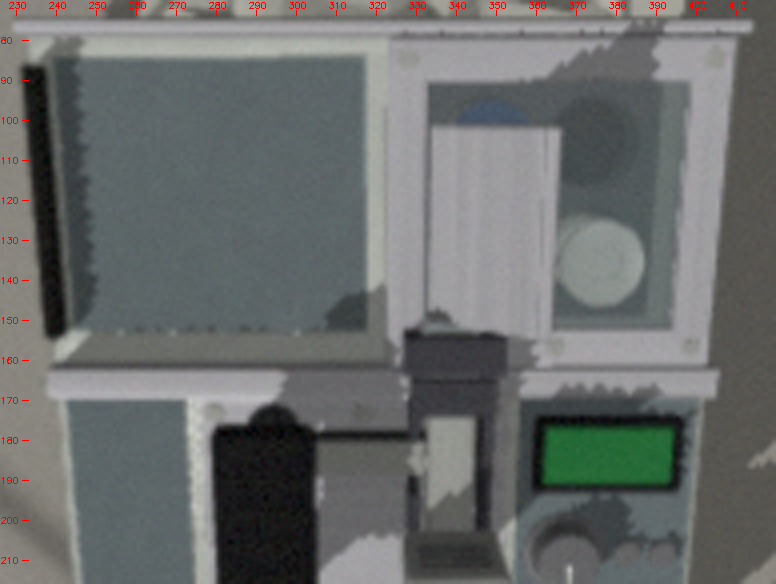

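```bash
cat > meas.py <<'E'
from fit import *
import pickle
T=Tof(pickle.load(open('w1.pkl','rb')))
w=[('wrist',l,u,T) for l,u in [((-15,43,96),(279.5,176.5)),((-15,17,96),(305,176.5)),((-78,43,96),(280.8,234.4)),((-78,17,96),(304.8,234.4)),
((-54,-5,116),(327,221.6)),((-54,-31,116),(352.5,221.6)),((56,-40,100),(366.5,101.5)),((8,-40,100),(363.5,153.5))]]
o=[('scene',(-80,90,58),(338.5,274),None),('scene',(80,90,58),(252,275.5),None),
('side',(80,90,58),(403,274),None),
('side',(-78,17,96),(379,204.5),None),('side',(-78,43,96),(390,206),None),
('side',(-46,-31,116),(354.5,204.5),None),('side',(-46,-5,116),(365.5,205.5),None)]
E
python3 - <<'E'
from meas import *
for obs,z in((w,True),(w,False),(w+o,False),(w+o,True)):
    s,r=fit(obs,[.52,.38,.8,0],z); print(s.x.round(4),round(s.cost,2)); print(r(s.x)[:2*len(obs)].round(1).tolist())
# triangulated bar height: front-right bar corners from wrist + side
A=[];b=[]
for n,l,u,Tw in (w[3],o[3]),(w[2],o[4]),:pass
def ray(n,u,Tw):
    c=C[n]; v=np.append(cv2.undistortPoints(np.array([[u]],float),K(c),c['dist'])[0,0],1)
    if n=='wrist': M=Tw@c['tool_from_camera']; return M[:3,3],M[:3,:3]@v
    return -c['R'].T@c['t'],c['R'].T@v
for a,b in((w[3],o[3]),(w[2],o[4]),(w[4],o[6])):
    (o1,d1),(o2,d2)=ray(a[0],a[2],a[3]),ray(b[0],b[2],None)
    k=np.linalg.lstsq(np.c_[d1,-d2],o2-o1,rcond=None)[0]; print('tri',(o1+k[0]*d1).round(4),(o2+k[1]*d2).round(4))
E
```

```text
[ 5.203e-01  3.823e-01  7.944e-01 -3.000e-04] 4.55
[-1.9, -0.0, -0.8, 0.0, -0.7, 0.7, 0.2, 0.8, -0.2, -0.2, 1.5, -0.1, 0.7, -1.5, 0.8, 0.4]
[ 0.5195  0.3812  0.7924 -0.0048] 2.06
[-1.1, 0.1, -0.4, 0.2, -0.1, -0.0, 0.4, 0.1, -0.3, -0.7, 1.0, -0.6, 0.1, 0.1, 0.3, 1.1]
[ 0.5195  0.3811  0.7932 -0.0048] 14.44
[-1.0, 0.1, -0.3, 0.2, -0.0, -0.0, 0.5, 0.1, -0.1, -0.8, 1.1, -0.7, 0.2, 0.1, 0.4, 1.0, 0.1, 2.5, -2.4, 3.0, 0.2, 4.6, -0.7, -1.4, 0.6, -1.0, -0.9, -1.6, 0.6, -0.7]
[ 5.203e-01  3.821e-01  7.954e-01 -5.000e-04] 17.98
[-1.7, 0.0, -0.7, 0.1, -0.5, 0.7, 0.3, 0.8, -0.0, -0.2, 1.6, -0.2, 0.7, -1.5, 0.9, 0.4, -0.4, 0.6, -3.2, 1.3, 0.6, 3.6, -0.6, -2.5, 0.7, -2.2, -0.9, -2.8, 0.7, -1.9]Traceback (most recent call last):
  File "<stdin>", line 6, in <module>
ValueError: not enough values to unpack (expected 4, got 2)
```

Run:
```python
from fit import *
s=manip.get_state(); print(delta(s,[.52,.3815,.794,0],(-30,6,145)))
```

```text
(array([-0.0081, -0.004 ,  0.1318]), np.float64(0.0008881124990377256), array([ -6.48065438,  -3.16759246, 105.40355244]))
```

Request:
move_arm(deltas=[[[-0.008, -0.004, 0.05, 0.001, 0.15], [-0.008, -0.004, 0.09, 0.001, 0.15], [-0.008, -0.004, 0.12, 0.001, 0.15], [-0.008, -0.004, 0.132, 0.001, 0.15], [-0.008, -0.004, 0.132, 0.001, 0.15], [-0.008, -0.004, 0.132, 0.001, 0.15]]])

```text
clock: 2.95
position: [0.4962, 0.3658, 0.1464]
ee_rot: [-0.0, 0.922, 0.387, 0.001]
contact_force: [0.4, 0.5, 0.2]
width: 0.0366
gripper_force: 0.0
```

Run:
```python
from look import *
from fit import *
import pickle
s,im=snap('wrist','w2'); pickle.dump(s,open('w2.pkl','wb')); print(s['position'],s['contact_force'],s['clock'],delta(s,[.52,.3815,.794,0],(-30,6,145)))
cv2.imwrite('pics/w2g.png',cv2.resize(im[:,160:500,::-1],None,fx=2,fy=2)[200:800])
print(proj('wrist',W([.52,.3815,.794,0],[(-15,43,96),(-15,17,96),(-78,43,96),(-54,-5,116),(-54,-31,116),(8,-40,100)]),Tof(s)).round(1).tolist())
```

```text
[0.49623078 0.36579735 0.14642223] [0.36642287 0.47214933 0.18397476] 2.95 (array([-0.0027, -0.0001,  0.0018]), np.float64(-0.00012334614027777053), array([-2.14222538, -0.05669096,  1.41774907]))
[[261.7, 210.3], [301.8, 210.3], [266.8, 293.2], [336.4, 279.8], [377.9, 279.9], [394.0, 177.2]]
```

View pics/w2g.png

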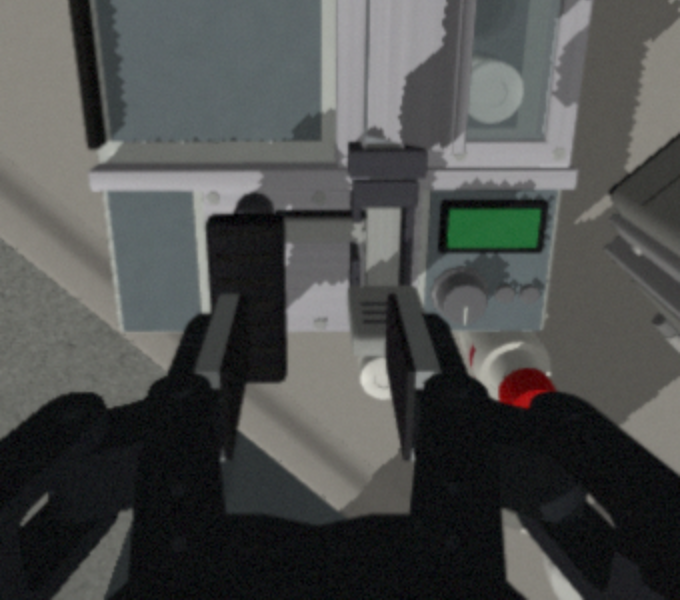

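Run:
```python
from meas import *
S=pickle.load(open('w2.pkl','rb')); T2=Tof(S)
f=lambda u,v:(160+u/2,100+v/2)
w2=[('wrist',l,f(*u),T2) for l,u in [((-15,43,96),(208,214)),((-15,17,96),(285,214)),((-78,43,96),(210,381)),((-54,-5,116),(352,353)),((8,-40,100),(465,150))]]
for obs,z in((w2,True),(w+w2,True),(w+w2,False)):
    s,r=fit(obs,[.52,.38,.8,0],z); print(s.x.round(4),round(s.cost,2)); print(r(s.x)[:2*len(obs)].round(1).tolist())
for dz in (0,.004,.008):
    P=(T2@np.array([[.011,-.018,dz,1],[.011,.018,dz,1],[.011,.024,dz,1]]).T).T[:,:3]; print(dz,((proj('wrist',P,T2)-[160,100])*2).round(0).tolist())
p=s.x.copy();p[3]=0; print(delta(S,p,(-30,6,145)))
```

```text
[ 5.215e-01  3.827e-01  7.831e-01 -2.000e-04] 3.81
[-2.3, -0.2, -0.6, 0.2, 0.9, -0.3, -0.1, 0.6, 2.2, -0.1]
[ 0.5208  0.3823  0.7888 -0.001 ] 10.75
[-1.6, -0.9, -0.5, -0.7, -0.8, -0.1, 0.1, 0.0, -0.2, -0.9, 1.4, -0.7, 1.2, -1.7, 1.1, 0.1, -2.4, 0.8, -0.9, 1.0, 1.3, 0.2, -0.2, 0.9, 1.3, 0.4]
[ 0.52    0.3814  0.7899 -0.0041] 6.61
[-1.1, -0.4, -0.3, -0.2, -0.3, -0.3, 0.4, -0.2, -0.2, -1.0, 1.2, -0.8, 0.7, -0.4, 0.6, 0.7, -1.3, 1.0, -0.4, 1.1, 2.3, -0.9, -0.3, -0.2, 0.1, 1.0]
0 [[245.0, 299.0], [391.0, 299.0], [416.0, 299.0]]
0.004 [[247.0, 291.0], [389.0, 291.0], [413.0, 292.0]]
0.008 [[248.0, 284.0], [388.0, 284.0], [411.0, 284.0]]
(array([-0.0027, -0.0002,  0.0018]), np.float64(0.0018376550035353882), array([-2.19113086, -0.13869766,  1.41758736]))
```

Request:
move_arm(deltas=[[[0, 0, 0.02, 0, 0.0], [0, 0, 0.035, 0, 0.0], [0, 0, 0.044, 0, 0.0], [0, 0, 0.046, 0, 0.0], [0, 0, 0.046, 0, 0.0], [0, 0, 0.046, 0, 0.0]]])

```text
clock: 3.6
position: [0.4958, 0.3663, 0.1086]
ee_rot: [-0.0, 0.922, 0.387, 0.0]
contact_force: [0.3, 0.4, -0.3]
width: 0.0426
gripper_force: 0.0
```

Request:
move_arm(deltas=[[[0, 0, 0.002, 0, 0.0], [0, 0, 0.004, 0, 0.0], [0, 0, 0.005, 0, 0.0], [0, 0, 0.005, 0, 0.0]]])

```text
clock: 4.0
position: [0.4954, 0.366, 0.1041]
ee_rot: [0.0, 0.922, 0.387, -0.0]
contact_force: [0.0, 0.5, 0.2]
width: 0.0423
gripper_force: 0.0
```

Request:
move_arm(deltas=[[[0, 0, 0.001, 0, 0.0], [0, 0, 0.003, 0, 0.0], [0, 0, 0.005, 0, 0.0], [0, 0, 0.005, 0, 0.0]]])

```text
clock: 4.4
position: [0.4956, 0.3661, 0.1005]
ee_rot: [-0.0, 0.922, 0.387, 0.0]
contact_force: [-0.4, -0.3, 4.4]
width: 0.043
gripper_force: 2.1
```

Request:
move_arm(deltas=[[[0, 0, 0.002, 0, 0.0], [0, 0, 0.004, 0, 0.0], [0, 0, 0.006, 0, 0.0], [0, 0, 0.007, 0, 0.0], [0, 0, 0.007, 0, 0.0]]])

```text
clock: 4.9
position: [0.4956, 0.3662, 0.0952]
ee_rot: [-0.0, 0.922, 0.387, 0.0]
contact_force: [-1.9, -0.9, 6.8]
width: 0.0425
gripper_force: 3.4
```

Request:
move_arm(deltas=[[[0, 0, 0.001, 0, 0.0], [0, 0, 0.002, 0, 0.0], [0, 0, 0.002, 0, 0.0]]])

```text
clock: 5.2
position: [0.4956, 0.3662, 0.095]
ee_rot: [-0.0, 0.922, 0.387, 0.001]
contact_force: [-2.3, -2.0, 13.4]
width: 0.0429
gripper_force: 6.9
```

Request:
move_arm(deltas=[[[-0.004, 0, 0, 0, 0.0], [-0.008, 0, 0, 0, 0.0], [-0.012, 0, 0, 0, 0.0], [-0.016, 0, 0, 0, 0.0], [-0.02, 0, 0, 0, 0.0], [-0.024, 0, 0, 0, 0.0], [-0.028, 0, 0, 0, 0.0], [-0.03, 0, 0, 0, 0.0], [-0.03, 0, 0, 0, 0.0]]])

```text
clock: 6.1
position: [0.4828, 0.3522, 0.0952]
ee_rot: [-0.002, 0.922, 0.386, 0.006]
contact_force: [4.1, 4.0, 6.2]
width: 0.0429
gripper_force: 4.2
```

```bash
cat > st.py <<'E'
from fit import *
s=manip.get_state(); p=[.5203,.382,.79,0]
d=s['position'][:2]-p[:2]; c,si=np.cos(p[2]),np.sin(p[2]); R=np.array([[c,si],[-si,c]])
print('shaker xy mm',(R@d*1000).round(1),'z',s['position'][2].round(4),'F shaker',(R@s['contact_force'][:2]).round(1),s['contact_force'][2].round(1),'t',s['clock'],s['width'])
E
python3 st.py
```

```text
shaker xy mm [-47.6   5.7] z 0.0952 F shaker [ 5.7 -0.1] 6.2 t 6.1 0.042892003368100576
```

Request:
move_arm(deltas=[[[-0.002, 0, 0.001, 0, 0.0], [-0.005, 0, 0.001, 0, 0.0], [-0.008, 0, 0.001, 0, 0.0], [-0.01, 0, 0.001, 0, 0.0], [-0.01, 0, 0.001, 0, 0.0]]])

```text
clock: 6.6
position: [0.4778, 0.3471, 0.095]
ee_rot: [-0.002, 0.922, 0.386, 0.007]
contact_force: [3.9, 5.8, 8.2]
width: 0.043
gripper_force: 4.8
```

```bash
python3 st.py
cat > side.py <<'E'
from look import *
import sys
snap('side',sys.argv[1])
E
echo
```

```text
shaker xy mm [-54.7   5.6] z 0.095 F shaker [6.8 1.3] 8.2 t 6.6 0.04302689351790488
```

Request:
move_arm(deltas=[[[-0.002, 0, 0, 0, 0.0], [-0.004, 0, 0, 0, 0.0], [-0.005, 0, 0, 0, 0.0], [-0.005, 0, 0, 0, 0.0]]])

```text
clock: 7.0
position: [0.4752, 0.3443, 0.095]
ee_rot: [-0.002, 0.922, 0.386, 0.007]
contact_force: [4.2, 5.9, 9.0]
width: 0.0428
gripper_force: 4.8
```

```bash
python3 st.py
```

```text
shaker xy mm [-58.5   5.6] z 0.095 F shaker [7.2 1.2] 9.0 t 7.0 0.042812998978106094
```

Request:
move_arm(deltas=[[[-0.002, 0, 0, 0, 0.0], [-0.0035, 0, 0, 0, 0.0], [-0.0035, 0, 0, 0, 0.0]]])

```text
clock: 7.3
position: [0.4747, 0.3438, 0.0951]
ee_rot: [-0.003, 0.922, 0.386, 0.009]
contact_force: [6.6, 10.3, 5.2]
width: 0.0428
gripper_force: 7.2
```

```bash
python3 st.py
```

```text
shaker xy mm [-59.2   5.5] z 0.0951 F shaker [12.   2.6] 5.2 t 7.3 0.0427824952370479
```

Request:
move_arm(deltas=[[[0, 0, -0.004, 0, 0.0], [0, 0, -0.008, 0, 0.0], [0, 0, -0.012, 0, 0.0], [0, 0, -0.016, 0, 0.0], [0, 0, -0.016, 0, 0.0]]])

```text
clock: 7.8
position: [0.4741, 0.3439, 0.1057]
ee_rot: [-0.003, 0.922, 0.387, 0.008]
contact_force: [8.5, 11.2, -5.6]
width: 0.0425
gripper_force: 7.0
```

```bash
python3 st.py
```

```text
shaker xy mm [-59.6   6. ] z 0.1057 F shaker [14.   1.8] -5.6 t 7.8 0.042494729861060454
```

Request:
move_arm(deltas=[[[0.004, 0, -0.016, 0, 0.0], [0.009, 0, -0.016, 0, 0.0], [0.012, 0, -0.016, 0, 0.0], [0.012, 0, -0.03, 0, 0.0], [0.012, 0, -0.06, 0, 0.0], [0.012, 0, -0.1, 0, 0.0], [0.012, 0, -0.1, 0, 0.0], [0.012, 0, -0.1, 0, 0.0]]])

```text
clock: 8.6
position: [0.4749, 0.3449, 0.1858]
ee_rot: [0.0, 0.922, 0.387, 0.0]
contact_force: [-0.3, -0.8, 0.1]
width: 0.0426
gripper_force: 0.0
```

```bash
python3 st.py
python3 - <<'E'
from look import *
from fit import *
s,im=snap('wrist','w3'); 
a=cv2.resize(im[140:290,240:420,::-1],None,fx=4,fy=4); cv2.imwrite('pics/w3g.png',a)
p=[.5203,.382,.79,0]; q=lambda L:((proj('wrist',W(p,L),Tof(s))-[240,140])*4).round(0).tolist()
print('bolt plate top back edge locked/drawn',q([(-46,-18,116),(-70,-18,116)]),'catch up/down back corners',q([(-15,43,96),(-15,17,96),(-15,43,89),(-15,17,89)]))
print(delta(s,p,(32,-60,150)))
E
```

```text
shaker xy mm [-58.3   6.2] z 0.1858 F shaker [-0.8 -0.4] 0.1 t 8.6 0.0425565839567024
bolt plate top back edge locked/drawn [[452.0, 246.0], [446.0, 370.0]] catch up/down back corners [[117.0, 51.0], [258.0, 52.0], [123.0, 45.0], [259.0, 46.0]]
(array([0.1124, 0.0832, 0.0449]), np.float64(0.0021175098752468785), array([89.95854094, 66.5409048 , 35.89643159]))
```

View pics/w3g.png

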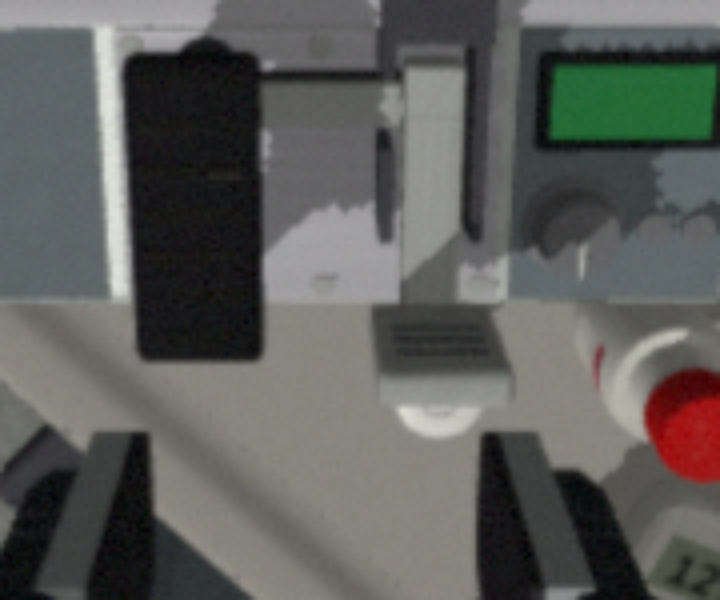

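Request:
move_arm(deltas=[[[0.112, 0.086, 0, 0.002, 1], [0.112, 0.086, 0, 0.002, 1], [0.112, 0.086, 0, 0.002, 1], [0.112, 0.086, 0.02, 0.002, 1], [0.112, 0.086, 0.05, 0.002, 1], [0.112, 0.086, 0.08, 0.002, 1], [0.112, 0.086, 0.08, 0.002, 1], [0.112, 0.086, 0.08, 0.002, 1]]])

```text
clock: 9.45
position: [0.5861, 0.3605, 0.1197]
ee_rot: [0.0, 0.923, 0.385, -0.002]
contact_force: [0.7, -0.3, 0.2]
width: -0.0
gripper_force: 0.0
```

```bash
python3 st.py
python3 - <<'E'
from look import *
from fit import *
s,im=snap('wrist','w4'); 
a=cv2.resize(im[100:400,160:480,::-1],None,fx=2,fy=2); cv2.imwrite('pics/w4g.png',a)
p=[.5203,.382,.79,0]; q=lambda X:((proj('wrist',X,Tof(s))-[160,100])*2).round(0).tolist()
print('ledge top face edge',q(W(p,[(8,-40,100),(56,-40,100)])))
print(delta(s,p,(32,-62,92)))
E
```

```text
shaker xy mm [ 31.  -61.9] z 0.1197 F shaker [ 0.3 -0.7] 0.2 t 9.45 -4.391028817596598e-05
ledge top face edge [[244.0, 371.0], [237.0, 218.0]]
(array([0.0013, 0.0002, 0.0346]), np.float64(0.00017187953135917048), array([ 1.07578056,  0.1706308 , 27.70627092]))
```

View pics/w4g.png

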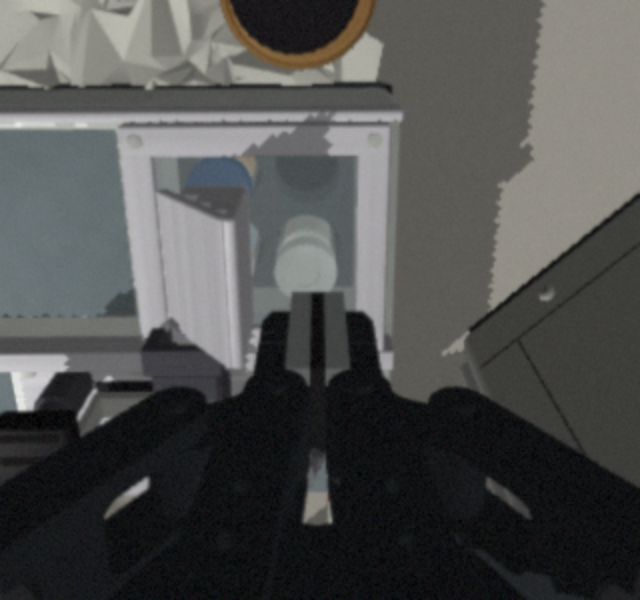

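Request:
move_arm(deltas=[[[0, 0, 0.012, 0, 1], [0, 0, 0.024, 0, 1], [0, 0, 0.033, 0, 1], [0, 0, 0.035, 0, 1], [0, 0, 0.035, 0, 1]]])

```text
clock: 10.0
position: [0.5866, 0.3608, 0.0924]
ee_rot: [0.0, 0.923, 0.385, -0.001]
contact_force: [0.3, -0.5, 0.7]
width: 0.0003
gripper_force: 0.0
```

```bash
python3 st.py
```

```text
shaker xy mm [ 31.6 -62. ] z 0.0924 F shaker [-0.1 -0.6] 0.7 t 10.0 0.00027655290926191273
```

Request:
move_arm(deltas=[[[0, -0.006, 0, 0, 1], [0, -0.012, 0, 0, 1], [0, -0.02, 0, 0, 1], [0, -0.028, 0, 0, 1], [0, -0.036, 0, 0, 1], [0, -0.044, 0, 0, 1], [0, -0.052, 0, 0, 1], [0, -0.06, 0, 0, 1], [0, -0.068, 0, 0, 1], [0, -0.076, 0, 0, 1], [0, -0.084, 0, 0, 1], [0, -0.09, 0, 0, 1]]])

```text
clock: 11.2
position: [0.5352, 0.412, 0.0929]
ee_rot: [0.0, 0.923, 0.385, -0.0]
contact_force: [0.8, -0.9, 1.4]
width: -0.0001
gripper_force: 0.7
```

```bash
python3 st.py
```

```text
shaker xy mm [31.8 10.6] z 0.0929 F shaker [-0.1 -1.2] 1.4 t 11.2 -0.00013360479008804187
```

Sliding with about 1.2 N, as expected. Continuing to the stop.

Request:
move_arm(deltas=[[[0, -0.006, 0, 0, 1], [0, -0.012, 0, 0, 1], [0, -0.018, 0, 0, 1], [0, -0.023, 0, 0, 1], [0, -0.025, 0, 0, 1], [0, -0.025, 0, 0, 1]]])

```text
clock: 11.8
position: [0.521, 0.426, 0.0928]
ee_rot: [-0.0, 0.923, 0.385, -0.0]
contact_force: [-0.4, 0.2, -0.3]
width: 0.0005
gripper_force: 0.0
```

```bash
python3 st.py
```

```text
shaker xy mm [31.8 30.5] z 0.0928 F shaker [-0.1  0.4] -0.3 t 11.8 0.0004644559113974275
```

Request:
move_arm(deltas=[[[0, -0.003, 0, 0, 1], [0, -0.006, 0, 0, 1], [0, -0.008, 0, 0, 1], [0, -0.008, 0, 0, 1]]])

```text
clock: 12.2
position: [0.5206, 0.4267, 0.093]
ee_rot: [0.004, 0.923, 0.386, 0.002]
contact_force: [8.3, -9.3, -0.3]
width: -0.0002
gripper_force: 6.1
```

```bash
python3 st.py
```

```text
shaker xy mm [31.9 31.2] z 0.093 F shaker [ -0.7 -12.4] -0.3 t 12.2 -0.00022638759590456355
```

Stop reached (12.4 N at y = 31). Back off and rise.

Request:
move_arm(deltas=[[[0, 0.01, 0, 0, 1], [0, 0.02, 0, 0, 1], [0, 0.025, -0.02, 0, 1], [0, 0.025, -0.06, 0, 1], [0, 0.025, -0.12, 0, 1], [0, 0.025, -0.18, 0, 1], [0, 0.025, -0.18, 0, 1], [0, 0.025, -0.18, 0, 1]]])

```text
clock: 13.0
position: [0.5315, 0.4167, 0.2387]
ee_rot: [-0.001, 0.923, 0.385, 0.002]
contact_force: [0.3, -0.2, -0.3]
width: -0.0001
gripper_force: 0.0
```

```bash
python3 st.py
python3 - <<'E'
from look import *
s,im=snap('wrist','w5'); _,b=snap('side','s5')
a=cv2.resize(im[50:350,120:520,::-1],None,fx=1.5,fy=1.5)
b=cv2.resize(b[170:300,290:430,::-1],None,fx=1.4,fy=1.4)
b=cv2.resize(b,(196,450)) if 0 else cv2.copyMakeBorder(b,0,450-b.shape[0],0,0,cv2.BORDER_CONSTANT)
cv2.imwrite('pics/end.png',np.hstack([a,b])[:,:800])
E
```

```text
shaker xy mm [32.5 16.5] z 0.2387 F shaker [ 0.1 -0.4] -0.3 t 13.0 -7.583865820400451e-05
```

View pics/end.png

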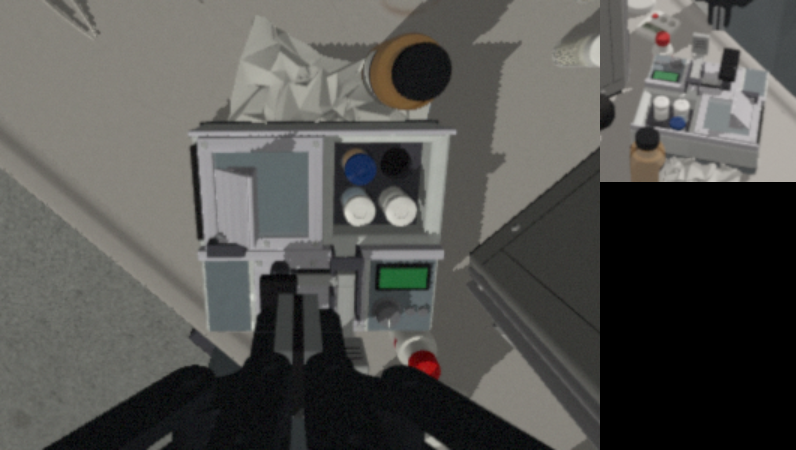

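The picture shows the guard fully at the left, at about (260,195). The vials are exposed at (375,185), the bolt plate is drawn, the bystanders are standing, and the arm is clear.

```bash
python3 -c "
from rig import manip
print(manip.sign_off())"
```

```text
the job is handed in; nothing more can be done
None
```

The job is handed in: the guard is pushed left to its stop with the vials exposed, the bolt is drawn with the catch released over it, and the vials and bystanders look undisturbed. I judged this from the forces and pictures, since the joint values and the verdict were not shown.

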